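Turn the recipe binder to the next card and weigh it down

TASK

Turn the recipe binder to its next side: lift the salt shaker off the stiff card and stand it upright on the table, clear of the binder. Then raise the card by the metal pull strip on its outer edge, let it stand part-way by itself while you change your grip, and take it on over the rings and down to the left, gently and without flinging it, until it lies flat on the left-hand pile with its back face up. Last, stand the shaker upright in about the middle of the turned card as a page weight; never tip it over, and leave the timer, the jar and the mug where they are.

Things in the scene. Friction and masses are not known exactly. Their poses are not given: they have to be found in the camera images.
- binder: A5 ring binder lying open and flat, fixed to the table. Dark covers, 220 mm along the spine (its x axis), 326 mm across (its y axis: +y is the left half, -y the right half), 3.5 mm thick; on each half a pile of white cards reaching 148 mm out from the spine, top 23.5 mm above the table. Origin: middle of the spine, on the table; z up.
- ring_axis (a point): middle of the binder's ring axis, 26 mm above the binder's origin; the axis runs along the binder's x. Two steel rings of 20 mm radius stand round it, 40 mm to either side of this point; their tops are 48 mm above the table.
- card (a joint): turn of the stiff white card on the ring axis, rad: 0 = flat on the right pile, front face up (start); pi/2 = upright; 3.14 (stop) = flat on the left pile, back face up. It reaches 12 to 152 mm from the axis, 204 mm along it, 4 mm thick, centred on the axis. Its holes are snug: it stays at whatever angle it is left and takes 0.1 to 0.4 N m to turn. 150 g.
- card_edge (a point): centre of the aluminium pull strip along the card's outer edge, parallel to the rings: 150 mm long, 10 mm wide (151 to 161 mm from the ring axis), 20 mm high: flush with the card's back, 16 mm proud of its front (a low rib, top 44 mm above the table at the start). 156 mm from the axis, 8 mm to the front of the card's mid-plane. x along rings, y towards rings, z out of the front face.
- card_back (a point): centre of the card's back face, 82 mm from the ring axis; in the turned state this is the middle of the upper face, 28 mm above the table
- salt_shaker: salt shaker, a glass cylinder with a domed metal cap, 44 mm in diameter, 90 mm high, about 100 g, standing upright on the right-hand card at the start. Origin: centre of its underside; z up.
- kitchen_timer: bystander: round wind-up timer, 66 mm wide and 57 mm high, left of the binder; origin centre of underside
- sample_jar_1: bystander: glass sample jar with a white lid, 62 mm wide and 75 mm high, behind the binder; origin centre of underside
- mug_1: bystander: spotted mug, 82 mm wide (114 mm with its handle) and 91 mm high, right of and behind the binder; origin centre of underside
Not all that is in view belongs to the job. What is shaped like the salt_shaker but black or yellow is not meant.

How it is judged:
On the way, in this order (a step that is already met when the one before it is completed fails the run):
1. the shaker stands upright on the table, off the binder (height (world z) of salt_shaker below 0.006 m and angle between salt_shaker's own z axis and vertical below 0.1 rad and linear speed of salt_shaker below 0.03 m/s and contact force between salt_shaker and binder below 0.05 N), for 0.2 s.
2. the raised card stands part-way by itself, let go by the fingers (between two grips) (value of joint card between 0.3 and 2.85 rad and velocity of joint card between -0.2 and 0.2 rad/s and contact force between the fingers and binder below 0.05 N), for 0.2 s.
3. the card has been turned over the rings and lies flat on the left-hand pile (within 3 degrees) (value of joint card above 3.09 rad), for 0.2 s.
At the end, for the whole second after the job is handed in: The card lies flat on the left-hand pile, back face up (within 3 degrees of its end stop); the shaker stands at rest, upright (within 6 degrees), on the turned card, its centre within 45 mm of the middle of the card (value of joint card above 3.09 rad and horizontal distance between salt_shaker and card_back below 0.045 m and z of salt_shaker in the frame of binder between 0.022 and 0.034 m and angle between salt_shaker's own z axis and vertical below 0.1 rad and contact force between salt_shaker and binder above 0.3 N and linear speed of salt_shaker below 0.02 m/s); the robot touches nothing.
It fails at once if the shaker is tipped over (more than 45 degrees) (angle between salt_shaker's own z axis and vertical above 0.785 rad).
It fails at once if the card is flung or slapped over (turns faster than 5 rad/s) (velocity of joint card above 5 rad/s or velocity of joint card below -5 rad/s).
It fails at once if the timer, the jar or the mug is pushed more than 30 mm (distance of any of kitchen_timer, sample_jar_1, mug_1 from where it was at the start of the episode above 0.03 m).
It also fails if it takes over 72 s, if anything falls off the work surface, if the arm or the gripper's body presses on something with over 40 N, if the wrist force passes 120 N, or if a joint passes its speed limit or range.

ROBOT

A 6-joint arm with a two-finger parallel gripper is mounted at the origin on a cart in front of the work surface, level with it; the furniture and walls round the work are solid. World frame = base frame: x ahead of the robot, y to its left, z up, the work surface at z = 0. Lengths are in m, angles in rad, forces in N, time in s.
With the tool pointing down it reaches from about 0.275 to 0.75 m from the base axis. Payload 10.2 kg.
Tool frame: the origin (TCP) lies midway between the tips of the shut fingers; the grasp point (between the pads) lies 19 mm behind it; z points along the fingers, y is the line along which they close (so a half turn about z gives the same grasp; the last joint's range is limited). The gripper opens to 88 mm and grips with 3 to 60 N. Pads are 18 mm wide; open, the fingers measure 123 mm over their backs; the gripper's body (75 mm by 187 mm) begins 45 mm behind the grasp point.
Start: joints at [0.989, 0.313, 1.498, -0, 1.331, -0.223], TCP at [0.184, 0.492, 0.239] pointing down, gripper open.
Joint ranges: [-2.94, 2.94], [-0.97, 2.17], [0.19, 2.56], [-1.23, 4.37], [0.02, 3.11], [-2.88, 2.88]. Speed limits (rad/s): [2.39, 2.39, 3.01, 3.14, 3.14, 3.14].

INTERFACE

Orientations are given as a 3x3 rotation matrix whose columns are the frame's x, y, z axes.
In Python, from bench import status, cams, workorder, nets gives the robot as it stands. The module is installed in compiled form; this text tells all that it offers.
- The arm moves only by the tool drive_tool, never from a script. Its argument "increments" is a list of rows, each a list of 3 entries, a list of its own where there are three numbers: the shift along the tool's x, y, z in mm, then the turn about the tool's z in degrees, then the closure, from -1 (fully open) to 1 (shut). A call has 1 to 5 rows; each row shifts and turns the commanded pose from where the row before left it, along the tool's axes as they then stand; what a row does not reach is not made up. A row lasts 1/8 s, in which the tool goes at most 62.5 mm and 10.7 degrees, less where a joint would pass 70% of its speed; a pose out of reach is approached as far as the arm can. A call is refused whole if a number of a shift passes 62.5 or a number of a turn 10.7, either way. A call with a gripper value outside its range is refused whole. The fingers move at their own pace and stop on an object; "squeeze" is the grip in N (left out, the last holds). Time passes only in rows, so rows that do not move let the fingers close. It gives the time, the measured TCP pose, the force, the opening and the grip force at its end, in the units of the state.
- status.read_state(): the state, without advancing time (a new reading comes with each control period).
- cams.camera(name): name is "side" or "top" or "wrist"; returns (picture, depth): 400x640x3 uint8, red, green, blue; 400x640 float32, m along the optical axis (not along the pixel's ray), 0 where there is no reading.
- cams.camera_info(name): a dict with "vfov" (degrees; the focal length in pixels is half the picture's height over the tangent of half this angle, whatever the lens; pixels are square), "cx", "cy" (the principal point, pixels), "R" (3x3) and "t" (3): a world point X has camera coordinates R X + t. Camera axes: x right, y down, z forward; pixel columns grow to the right and rows downward; lengths in m; the calibration is good to about 2 mm. The wrist camera is an equidistant fisheye: a pixel r from the principal point sees the ray r / f radians off the axis. A picture is of the moment at which its call begins: read the wrist's pose just before it. camera_info takes no time and is no camera call; for the wrist camera it gives the pose at the moment of the call.
- workorder.job_done(): hands the job in; it is judged then, once.
Trained networks look in the newest picture that a camera, given by its name, has taken for a name from the list of things; names that differ only in an ending like _2 or _b are one class to them, and where a whole thing is asked for, a point or a joint stands for the part that bears it (a point fixed in the world has none). Each returns a list of dicts, best first, with "confidence" (0 to 1); they miss things now and then, are a little off and sometimes report something else, mostly with a low value. They report only what shows in the picture. A call takes as long as a camera call. They do not tell look-alikes from the thing itself.
- nets.recognise(name, camera): "location" ([x, y, z] in m, in world coordinates, good to about 4 mm: the middle of the surface that is visible of it).
- nets.tip_of(name, camera): "location" ([x, y, z] in m, in world coordinates, good to about 4 mm: a listed point, or the origin of a listed thing).
The state is a dict: "time_s": time; "joint_positions": joint angles; "qd": joint speeds; "effort": joint torques, N m; "tcp_pos": TCP position; "ee_rot": TCP orientation; "contact_force": force on the tool from outside, world axes, zero at the start; "ft_torque": the same for the moment, N m; "grip_width": finger opening in m; "grip_force": force on a finger pad.
Only numpy, scipy, OpenCV 4.12 (cv2) and the standard library are available. Lean on these libraries where they do the work, as an engineer would, in place of code of your own. Each camera call takes 0.05 s, during which the arm holds its last target. There are 200 camera calls.

## Working session

There is one attempt and no reset: what is moved stays moved. The work goes in short steps, Python scripts to look and compute and a tool call to move; the robot and the scene stay as the last step left them, time stands still between calls to the robot, and variables do not carry over. Pictures are saved under pics/ and viewed, at most 10 in all, crops included, and the job is handed in when it is done.

Besides the shell and the picture viewer there is one more tool, called as a command line: name --argument value ..., lists and objects as JSON in quotes. drive_tool: Moves the arm, as the interface text tells. Its arguments: {"type":"object","properties":{"increments":{"type":"array"},"squeeze":{"type":"number"}},"required":["increments"]}

```bash
mkdir -p pics
cat > h.py <<'E'
import numpy as np, cv2
from bench import status, cams, workorder, nets
def snap(n,f):
    p,d=cams.camera(n); cv2.imwrite('pics/'+f,p[:,:,::-1]); return p,d
def st():
    s=status.read_state(); print(s['time_s'],np.round(s['tcp_pos'],4),np.round(s['ee_rot'],3).tolist(),np.round(s['contact_force'],2),s['grip_width'],s['grip_force']); return s
E
python3 - <<'E'
from h import *
st()
a,_=snap('top','a.png'); 
for n in ['binder','ring_axis','card_edge','card_back','salt_shaker','kitchen_timer','sample_jar_1','mug_1']:
    for f in (nets.tip_of,):
        print(n,[(np.round(r['location'],4).tolist(),round(r['confidence'],2)) for r in f(n,'top')])
b,_=snap('side','b.png')
for n in ['salt_shaker','ring_axis','card_edge']:
    print(n,[(np.round(r['location'],4).tolist(),round(r['confidence'],2)) for r in nets.tip_of(n,'side')])
cv2.imwrite('pics/ab.png',cv2.resize(np.vstack([a,b])[:,:,::-1],(480,600)))
E
```

```text
0.0 [0.1842 0.4914 0.2382] [[-0.936, 0.351, -0.001], [0.351, 0.936, -0.001], [0.0, -0.001, -1.0]] [-0.55 -0.44 -1.15] 0.08812304513532145 0.0
binder [([0.5097, 0.0408, -0.003], 0.58), ([0.5051, 0.0419, 0.0259], 0.45)]
ring_axis [([0.507, 0.0394, 0.0242], 0.76)]
card_edge [([0.5531, -0.1097, 0.0347], 0.64)]
card_back [([0.5301, -0.0366, 0.0238], 0.88)]
salt_shaker [([0.5405, -0.0623, 0.0262], 0.76), ([0.4878, -0.2435, 0.0001], 0.57), ([0.6424, -0.2101, -0.0026], 0.49), ([0.3363, -0.0569, -0.0006], 0.47)]
kitchen_timer []
sample_jar_1 [([0.7704, 0.0712, -0.0022], 0.97)]
mug_1 [([0.739, -0.3256, -0.0065], 0.65)]
salt_shaker [([0.3373, -0.0584, 0.0007], 0.72), ([0.6381, -0.2104, 0.0019], 0.62), ([0.4856, -0.2422, -0.0062], 0.55), ([0.7696, 0.0686, 0.0028], 0.2)]
ring_axis [([0.5067, 0.0398, 0.0242], 0.66)]
card_edge [([0.5588, -0.1106, 0.0345], 0.86)]
```

View pics/a.png

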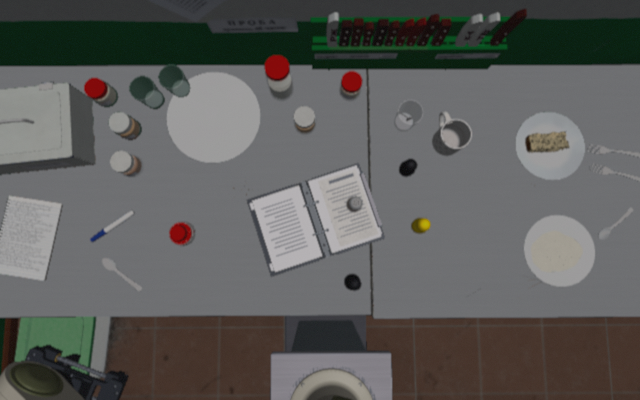

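View pics/b.png

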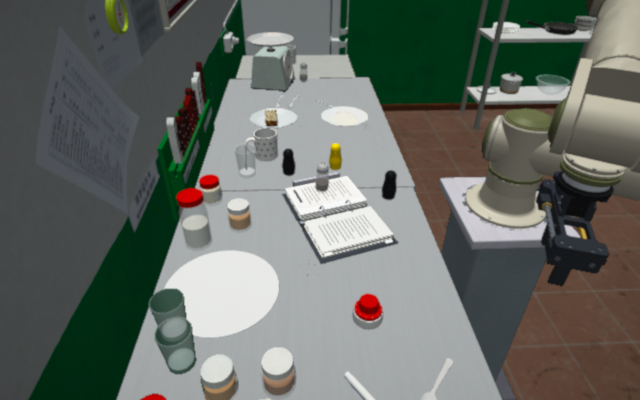

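```bash
cat >> h.py <<'E'
def cloud(n):
    p,d=cams.camera(n); i=cams.camera_info(n); f=200/np.tan(np.radians(i['vfov'])/2)
    v,u=np.mgrid[:400,:640]; c=np.stack([(u-i['cx'])/f*d,(v-i['cy'])/f*d,d],-1)
    X=(c-np.array(i['t']))@np.array(i['R']); X[d==0]=np.nan; return p,X
B=None
E
python3 - <<'E'
from h import *
p,X=cloud('top')
x,y,z=X[...,0],X[...,1],X[...,2]
near=(np.hypot(x-.507,y-.04)<.24)
# table z check
print('table',np.nanmedian(z[near&(z<.003)]))
P=p.astype(int).sum(2)
m=near&(z>.015)&(z<.06)&(np.abs(y-.04)<.21)&(np.hypot(x-.4878,y+.2435)>.05)&(np.hypot(x-.3363,y+.057)>.05)
print(m.sum(),cv2.minAreaRect(np.c_[x[m],y[m]].astype(np.float32)*1000))
m2=near&(z>.002)&(z<.06)&(np.hypot(x-.4878,y+.2435)>.05)&(np.hypot(x-.3363,y+.057)>.05)
print(m2.sum(),cv2.minAreaRect(np.c_[x[m2],y[m2]].astype(np.float32)*1000))
s=near&(z>.09)&(np.hypot(x-.54,y+.062)<.04); print('shaker top',s.sum(),x[s].mean(),y[s].mean(),z[s].max())
s=near&(z>.036)&(z<.055)&(np.hypot(x-.54,y+.062)>.035); q=np.c_[x[s],y[s]]
th=.31;R=np.array([[np.cos(th),-np.sin(th)],[np.sin(th),np.cos(th)]]); b=(q-[.507,.04])@R
e=b[:,1]<-.13; print('strip',e.sum(),b[e].mean(0),b[e].min(0),b[e].max(0),np.polyfit(b[e,0],b[e,1],1)); 
r=np.abs(b[:,1])<.03; print('rings',np.round(b[r],3)[:12].tolist())
E
```

```text
table -0.0016553751988417705
7818 ((567.0394897460938, 56.71922302246094), (346.0538024902344, 317.0462341308594), 20.646455764770508)
9608 ((506.68487548828125, 44.00614929199219), (476.295654296875, 458.91943359375), 15.380396842956543)
shaker top 146 0.5354300664668825 -0.061418157007177274 0.11796423841295661
strip 229 [-0.00280023 -0.15590692] [-0.07850937 -0.16163942] [ 0.07352832 -0.15066765] [ 0.0069198  -0.15588754]
rings [[0.038, -0.009], [0.038, -0.011], [0.037, -0.014], [0.036, -0.016], [0.035, -0.019], [0.038, -0.0], [0.037, -0.003], [0.036, -0.005], [0.036, -0.008], [0.035, -0.01], [0.038, 0.008], [0.037, 0.006]]
```

drive_tool --increments '[[[0,0,0],-9.7,-1],[[0,0,0],-9.7,-1],[[0,0,0],-9.7,-1],[[0,0,0],-9.7,-1],[[0,0,0],0,-1]]' --squeeze 15

```text
time_s: 1.32
tcp_pos: [0.1844, 0.4916, 0.2387]
ee_rot: [[-0.95, -0.312, 0.0], [-0.312, 0.95, 0.0], [-0.0, 0.0, -1.0]]
contact_force: [-0.3, 0.1, -0.7]
grip_width: 0.0883
grip_force: 0.0
```

```bash
cat >> h.py <<'E'
O=np.array([.503,.039]); TH=.317; c,s_=np.cos(TH),np.sin(TH); RB=np.array([[c,-s_],[s_,c]])
def b2w(bx,by,z): return np.r_[O+RB@[bx,by],z]
def w2b(p): return np.r_[RB.T@(np.array(p)[:2]-O),p[2]]
def go(w):
    s=st(); R=np.array(s['ee_rot']); print('tool mm',np.round(R.T@(np.array(w)-s['tcp_pos'])*1000,1),'tcp in binder',np.round(w2b(s['tcp_pos'])*1000,1),'yaw err deg',np.degrees(np.arctan2(R[1,1],R[0,1])-TH)-90)
E
python3 -c "
from h import *
print(w2b([.538,-.062,0])); go([.538,-.062,.2])"
```

```text
[ 0.00177266 -0.10687777  0.        ]
1.325 [0.1844 0.4916 0.2387] [[-0.95, -0.312, 0.0], [-0.312, 0.95, 0.0], [-0.0, 0.0, -1.0]] [-0.33  0.11 -0.69] 0.08834679161240781 0.0
tool mm [-163.5 -636.2   38.7] tcp in binder [-161.7  529.3  238.7] yaw err deg -0.006847963845586946
```

drive_tool --increments '[[[-11,-42,0],0,-1],[[-11,-42,0],0,-1],[[-11,-42,0],0,-1],[[-11,-42,0],0,-1],[[-11,-42,0],0,-1]]'

```text
time_s: 1.95
tcp_pos: [0.303, 0.3082, 0.2389]
ee_rot: [[-0.951, -0.309, 0.0], [-0.309, 0.951, 0.0], [-0.001, 0.0, -1.0]]
contact_force: [-0.0, -0.2, -0.0]
grip_width: 0.0878
grip_force: 0.0
```

drive_tool --increments '[[[-11,-42,0],0,-1],[[-11,-42,0],0,-1],[[-11,-42,0],0,-1],[[-11,-42,0],0,-1],[[-11,-42,0],0,-1]]'

```text
time_s: 2.58
tcp_pos: [0.421, 0.1258, 0.2389]
ee_rot: [[-0.951, -0.309, 0.0], [-0.309, 0.951, 0.0], [-0.0, -0.0, -1.0]]
contact_force: [0.9, 0.3, -0.4]
grip_width: 0.0882
grip_force: 0.0
```

drive_tool --increments '[[[-11,-42,0],0,-1],[[-11,-42,0],0,-1],[[-11,-42,0],0,-1],[[-11,-42,0],0,-1],[[0,0,0],0,-1]]'

```text
time_s: 3.2
tcp_pos: [0.5154, -0.0206, 0.2382]
ee_rot: [[-0.952, -0.307, -0.0], [-0.307, 0.952, -0.0], [0.0, 0.0, -1.0]]
contact_force: [0.1, 1.4, -0.1]
grip_width: 0.0885
grip_force: 0.0
```

```bash
python3 -c "
from h import *
go([.538,-.062,.2])
snap('wrist','c.png')
print([(np.round(r['location'],4).tolist(),round(r['confidence'],2)) for r in nets.tip_of('salt_shaker','wrist')])
p,X=cloud('top');print([(np.round(r['location'],4).tolist(),round(r['confidence'],2)) for r in nets.tip_of('kitchen_timer','top')])
"
```

```text
3.2 [ 0.5154 -0.0206  0.2382] [[-0.952, -0.307, -0.0], [-0.307, 0.952, -0.0], [0.0, 0.0, -1.0]] [ 0.13  1.43 -0.06] 0.08852983320266299 0.0
tool mm [ -8.8 -46.4  38.2] tcp in binder [ -6.8 -60.5 238.2] yaw err deg -0.2951687673070893
[([0.3361, -0.0632, 0.0025], 0.89), ([0.5409, -0.0632, 0.032], 0.82), ([0.6387, -0.2116, -0.0013], 0.82)]
[([0.4681, 0.3959, 0.0001], 0.91)]
```

View pics/c.png

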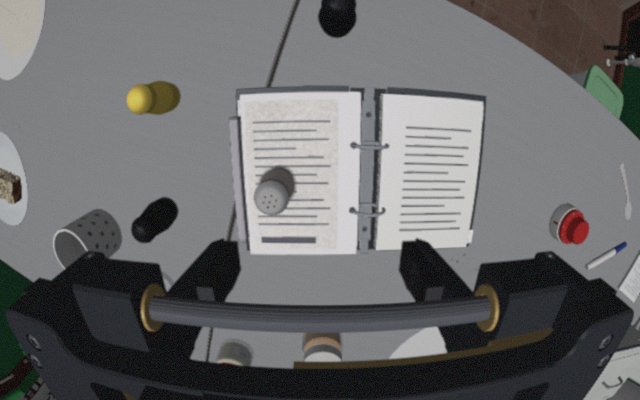

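drive_tool --increments '[[[-5,-24,0],0,-1],[[-5,-23,8],0,-1],[[0,0,40],0,-1],[[0,0,40],0,-1],[[0,0,40],0,-1]]'

```text
time_s: 4.03
tcp_pos: [0.5387, -0.0601, 0.109]
ee_rot: [[-0.95, -0.313, -0.0], [-0.313, 0.95, 0.0], [0.0, 0.0, -1.0]]
contact_force: [0.2, -0.5, 0.7]
grip_width: 0.0881
grip_force: 0.0
```

drive_tool --increments '[[[0,0,30],0,-1],[[0,0,16],0,-1],[[0,0,0],0,1],[[0,0,0],0,1],[[0,0,0],0,1]]'

```text
time_s: 4.65
tcp_pos: [0.5394, -0.0603, 0.0657]
ee_rot: [[-0.95, -0.313, 0.002], [-0.313, 0.95, -0.001], [-0.002, -0.001, -1.0]]
contact_force: [0.9, -0.6, -0.0]
grip_width: 0.0603
grip_force: 0.0
```

drive_tool --increments '[[[0,0,0],0,1],[[0,0,0],0,1],[[0,0,-10],0,1],[[0,0,-30],0,1],[[0,0,-40],0,1]]'

```text
time_s: 5.28
tcp_pos: [0.5383, -0.0599, 0.1455]
ee_rot: [[-0.95, -0.313, -0.002], [-0.313, 0.95, 0.001], [0.002, 0.001, -1.0]]
contact_force: [0.2, 0.2, 0.4]
grip_width: 0.039
grip_force: 14.7
```

```bash
python3 -c "
from h import *
go([.305,.10,.038])"
```

```text
5.275 [ 0.5383 -0.0599  0.1455] [[-0.95, -0.313, -0.002], [-0.313, 0.95, 0.001], [0.002, 0.001, -1.0]] [0.19 0.2  0.45] 0.0390251181730697 14.70880109583959
tool mm [171.4 224.8 108. ] tcp in binder [   2.7 -105.   145.5] yaw err deg 0.07975967112082571
```

drive_tool --increments '[[[21,28,0],0,1],[[21,28,0],0,1],[[21,28,0],0,1],[[21,28,0],0,1],[[21,28,0],0,1]]'

```text
time_s: 5.9
tcp_pos: [0.3943, 0.0405, 0.1452]
ee_rot: [[-0.95, -0.313, 0.0], [-0.313, 0.95, 0.0], [-0.0, -0.0, -1.0]]
contact_force: [0.5, 0.7, -1.1]
grip_width: 0.0389
grip_force: 14.7
```

drive_tool --increments '[[[21,28,0],0,1],[[21,28,0],0,1],[[21,28,30],0,1],[[3,0,30],0,1],[[0,0,30],0,1]]'

```text
time_s: 6.52
tcp_pos: [0.3064, 0.0993, 0.0545]
ee_rot: [[-0.95, -0.314, 0.002], [-0.314, 0.95, -0.0], [-0.002, -0.001, -1.0]]
contact_force: [1.0, 0.3, -1.2]
grip_width: 0.0392
grip_force: 14.7
```

```bash
python3 -c "
from h import *
go([.305,.10,.037])"
```

```text
6.525 [0.3064 0.0993 0.0545] [[-0.95, -0.314, 0.002], [-0.314, 0.95, -0.0], [-0.002, -0.001, -1.0]] [ 1.01  0.34 -1.21] 0.03923797122715896 14.707617266394664
tool mm [ 1.1  1.1 17.5] tcp in binder [-168.1  118.5   54.5] yaw err deg 0.11431159783904832
```

drive_tool --increments '[[[0,0,10],0,1],[[0,0,4],0,1],[[0,0,2],0,1],[[0,0,1],0,1],[[0,0,0],0,1]]'

```text
time_s: 7.15
tcp_pos: [0.3066, 0.099, 0.038]
ee_rot: [[-0.95, -0.313, 0.001], [-0.313, 0.95, -0.0], [-0.001, -0.0, -1.0]]
contact_force: [0.2, -1.0, -1.0]
grip_width: 0.039
grip_force: 14.7
```

drive_tool --increments '[[[0,0,1],0,1],[[0,0,1],0,1],[[0,0,0],0,1]]'

```text
time_s: 7.52
tcp_pos: [0.3069, 0.0989, 0.0366]
ee_rot: [[-0.95, -0.313, 0.001], [-0.313, 0.95, -0.0], [-0.001, -0.001, -1.0]]
contact_force: [-4.7, -3.1, 23.4]
grip_width: 0.039
grip_force: 16.6
```

drive_tool --increments '[[[0,0,-0.7],0,1],[[0,0,0],0,-1],[[0,0,0],0,-1],[[0,0,0],0,-1],[[0,0,0],0,-1]]'

```text
time_s: 8.15
tcp_pos: [0.3064, 0.099, 0.0364]
ee_rot: [[-0.95, -0.313, -0.0], [-0.313, 0.95, 0.0], [0.0, 0.0, -1.0]]
contact_force: [0.3, -0.4, 0.5]
grip_width: 0.0771
grip_force: 0.0
```

drive_tool --increments '[[[0,0,-30],0,-1],[[0,0,-40],0,-1],[[0,0,-40],0,-1],[[-10,-16,0],0,-1],[[-27,-43,0],0,-1]]'

```text
time_s: 8.78
tcp_pos: [0.3602, 0.0543, 0.146]
ee_rot: [[-0.949, -0.315, 0.0], [-0.315, 0.949, 0.0], [-0.0, 0.0, -1.0]]
contact_force: [1.1, -0.4, 0.7]
grip_width: 0.0885
grip_force: 0.0
```

drive_tool --increments '[[[-27,-43,0],0,-1],[[-27,-43,0],0,-1],[[-27,-43,0],0,-1],[[-27,-43,0],0,-1],[[-22,-40,0],0,-1]]'

```text
time_s: 9.4
tcp_pos: [0.5508, -0.108, 0.1442]
ee_rot: [[-0.95, -0.312, -0.002], [-0.312, 0.95, 0.001], [0.002, 0.002, -1.0]]
contact_force: [-0.4, -0.0, 0.7]
grip_width: 0.088
grip_force: 0.0
```

```bash
python3 -c "
from h import *
cams.camera('wrist')
print([(np.round(r['location'],4).tolist(),round(r['confidence'],2)) for r in nets.tip_of('card_edge','wrist')])
print([(np.round(r['location'],4).tolist(),round(r['confidence'],2)) for r in nets.tip_of('salt_shaker','wrist')])
go(b2w(0,-.156,.031))"
```

```text
[([0.5537, -0.1094, 0.033], 0.76), ([0.5101, 0.0359, 0.0257], 0.46)]
[([0.3364, -0.061, 0.0], 0.88), ([0.3059, 0.0956, 0.0037], 0.7), ([0.6411, -0.209, 0.0013], 0.7), ([0.4859, -0.2455, -0.0013], 0.69)]
9.55 [ 0.5501 -0.1077  0.1439] [[-0.95, -0.311, -0.003], [-0.311, 0.95, 0.001], [0.002, 0.002, -1.0]] [-0.    0.94  0.35] 0.08813900130708212 0.0
tool mm [ -1.2  -2.1 112.9] tcp in binder [  -1.  -154.1  143.9] yaw err deg -0.02507913054834887
```

drive_tool --increments '[[[0,-2,40],0,-1],[[0,0,40],0,-1],[[0,0,25],0,-1],[[0,0,6],0,-1],[[0,0,0],0,1]]' --squeeze 8

```text
time_s: 10.18
tcp_pos: [0.5503, -0.1078, 0.0355]
ee_rot: [[-0.95, -0.313, -0.0], [-0.313, 0.95, 0.0], [0.0, 0.0, -1.0]]
contact_force: [-1.4, -0.5, 0.8]
grip_width: 0.0805
grip_force: 0.0
```

drive_tool --increments '[[[0,0,0],0,1],[[0,0,0],0,1],[[0,0,0],0,1],[[0,0,0],0,1],[[0,0,0],0,1]]'

```text
time_s: 10.8
tcp_pos: [0.5504, -0.108, 0.0355]
ee_rot: [[-0.95, -0.313, 0.0], [-0.313, 0.95, -0.0], [-0.0, -0.0, -1.0]]
contact_force: [-0.3, -0.1, 0.0]
grip_width: 0.0301
grip_force: 0.0
```

```bash
python3 -c "
from h import *
go(b2w(0,-.156,.031))
rel=lambda t:np.array([-156*np.cos(t)+8*np.sin(t),156*np.sin(t)+8*np.cos(t)])
p=rel(0)
for t in np.arange(.08,.73,.08): q=rel(t);print(round(t,2),np.round(q-p,1));p=q"
```

```text
10.8 [ 0.5504 -0.108   0.0355] [[-0.95, -0.313, 0.0], [-0.313, 0.95, -0.0], [-0.0, -0.0, -1.0]] [-0.26 -0.1   0.02] 0.030056150857959464 0.0
tool mm [-0.7 -1.5  4.5] tcp in binder [  -0.7 -154.5   35.5] yaw err deg 0.07851777109350166
0.08 [ 1.1 12.4]
0.16 [ 2.1 12.3]
0.24 [ 3.1 12.1]
0.32 [ 4.1 11.8]
0.4 [ 5.  11.5]
0.48 [ 5.9 11. ]
0.56 [ 6.8 10.5]
0.64 [7.6 9.9]
0.72 [8.3 9.3]
```

drive_tool --increments '[[[0,-1,4],0,1],[[0,0,0],0,1],[[0,0,0],0,1],[[0,0,0],0,1],[[0,0,0],0,1]]'

```text
time_s: 11.42
tcp_pos: [0.5511, -0.1103, 0.0314]
ee_rot: [[-0.95, -0.313, 0.001], [-0.313, 0.95, -0.002], [-0.0, -0.002, -1.0]]
contact_force: [0.4, -6.8, -2.2]
grip_width: 0.01
grip_force: 8.0
```

drive_tool --increments '[[[0,1.1,-12.4],0,1],[[0,2.1,-12.3],0,1],[[0,3.1,-12.1],0,1],[[0,4.1,-11.8],0,1],[[0,0,0],0,1]]'

```text
time_s: 12.05
tcp_pos: [0.5476, -0.0995, 0.0809]
ee_rot: [[-0.95, -0.313, 0.001], [-0.313, 0.95, -0.002], [-0.0, -0.002, -1.0]]
contact_force: [-2.5, -4.9, 2.2]
grip_width: 0.0126
grip_force: 8.3
```

```bash
cat >> h.py <<'E'
def ang(f=None):
    p,X=cloud('side'); 
    if f: cv2.imwrite('pics/'+f,p[110:260,240:440,::-1].repeat(4,0).repeat(4,1))
    for n in ('side',): print([(np.round(w2b(r['location'])*1000,1).tolist(),round(r['confidence'],2)) for r in nets.tip_of('card_edge',n)])
    cams.camera('top'); print([(np.round(w2b(r['location'])*1000,1).tolist(),round(r['confidence'],2)) for r in nets.tip_of('card_edge','top')])
E
python3 -c "
from h import *
go(b2w(0,-.156,.031)); ang('d.png')"
```

```text
12.05 [ 0.5476 -0.0995  0.0809] [[-0.95, -0.313, 0.001], [-0.313, 0.95, -0.002], [-0.0, -0.002, -1.0]] [-2.46 -4.94  2.25] 0.01256309268203597 8.335484275594354
tool mm [ -0.8 -10.4  49.9] tcp in binder [  -0.8 -145.5   80.9] yaw err deg 0.10604888208249008
[([5.1, -148.1, 83.0], 0.57)]
[([76.9, 347.2, 2.7], 0.65)]
```

View pics/d.png

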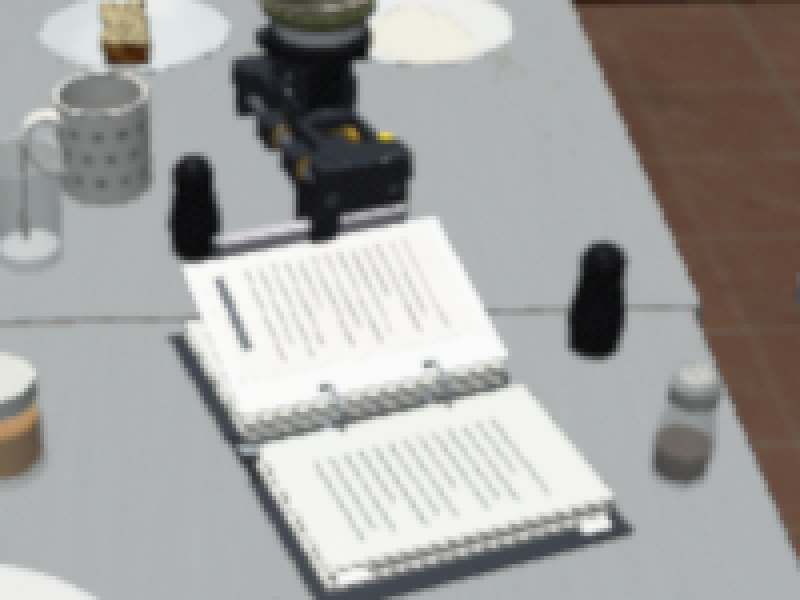

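drive_tool --increments '[[[0,5,-11.5],0,1],[[0,5.9,-11],0,1],[[0,6.8,-10.5],0,1],[[0,7.6,-9.9],0,1],[[0,8.3,-9.3],0,1]]'

```text
time_s: 12.88
tcp_pos: [0.5374, -0.0684, 0.1333]
ee_rot: [[-0.95, -0.313, 0.002], [-0.313, 0.95, -0.003], [-0.001, -0.003, -1.0]]
contact_force: [0.4, -8.1, 3.8]
grip_width: 0.0154
grip_force: 8.8
```

```bash
python3 -c "
from h import *
go(b2w(0,-.156,.031)); ang('e.png')"
```

```text
12.875 [ 0.5374 -0.0684  0.1333] [[-0.95, -0.313, 0.002], [-0.313, 0.95, -0.003], [-0.001, -0.003, -1.0]] [ 0.37 -8.07  3.77] 0.0153557245859594 8.798691350966692
tool mm [ -0.6 -42.9 102.4] tcp in binder [  -0.8 -112.7  133.3] yaw err deg 0.07309916499021085
[([4.4, -118.8, 133.5], 0.6)]
[([1.6, -115.4, 132.1], 0.97), ([77.4, 349.1, 5.2], 0.23)]
```

View pics/e.png

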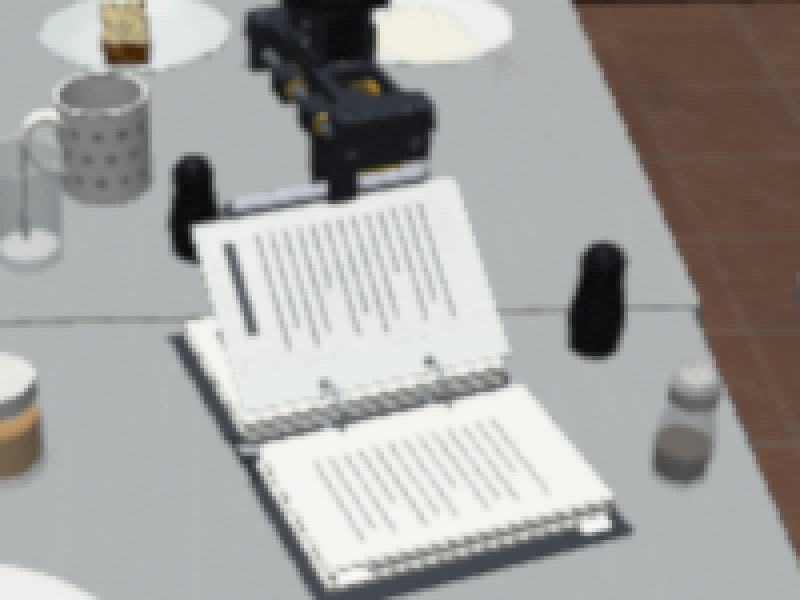

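drive_tool --increments '[[[0,9.1,-8.6],0,1],[[0,9.7,-7.8],0,1],[[0,10.3,-7],0,1],[[0,10.9,-6.2],0,1],[[0,0,0],0,1]]'

```text
time_s: 13.7
tcp_pos: [0.5254, -0.0309, 0.1649]
ee_rot: [[-0.95, -0.314, 0.005], [-0.314, 0.95, -0.005], [-0.003, -0.007, -1.0]]
contact_force: [-5.8, -11.3, 18.5]
grip_width: 0.0149
grip_force: 12.6
```

drive_tool --increments '[[[0,0,0],0,-0.5],[[0,0,0],0,-0.5],[[0,0,0],0,-0.5],[[0,0,0],0,-0.5],[[0,0,0],0,-0.5]]'

```text
time_s: 14.32
tcp_pos: [0.5244, -0.029, 0.1616]
ee_rot: [[-0.95, -0.313, -0.0], [-0.313, 0.95, 0.0], [0.0, 0.0, -1.0]]
contact_force: [0.4, -0.9, -1.0]
grip_width: 0.0629
grip_force: 0.0
```

```bash
python3 -c "
from h import *
go(b2w(0,-.156,.031)); ang('f.png')"
```

```text
14.325 [ 0.5244 -0.029   0.1616] [[-0.95, -0.313, -0.0], [-0.313, 0.95, 0.0], [0.0, 0.0, -1.0]] [ 0.36 -0.92 -0.96] 0.06285051301032983 0.0
tool mm [ -0.8 -84.8 130.6] tcp in binder [ -0.9 -71.3 161.6] yaw err deg 0.08677211249039374
[([3.9, -80.4, 161.3], 0.78)]
[]
```

View pics/f.png

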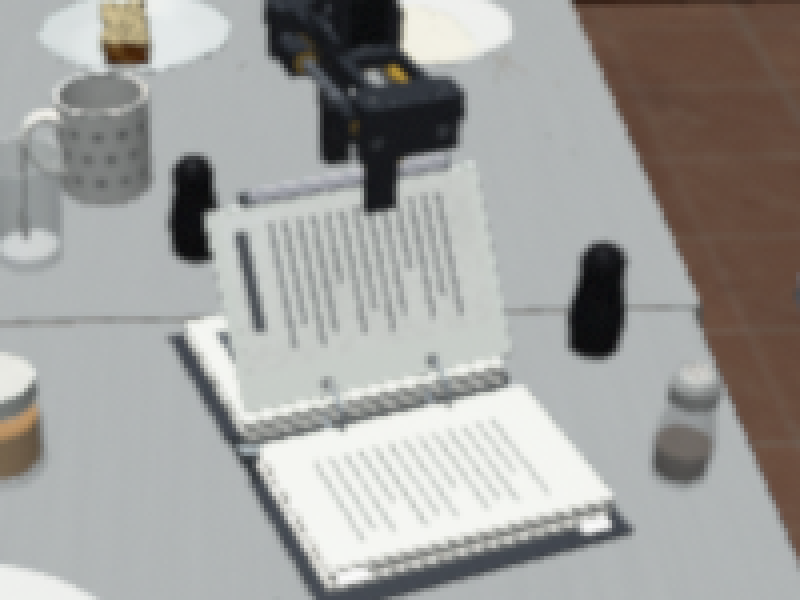

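drive_tool --increments '[[[0,0,-25],0,-0.5],[[0,0,-25],0,-0.5],[[0,-30,0],0,1],[[0,-30,0],0,1],[[0,0,0],0,1]]' --squeeze 10

```text
time_s: 15.15
tcp_pos: [0.5434, -0.0874, 0.2115]
ee_rot: [[-0.95, -0.311, -0.0], [-0.311, 0.95, 0.0], [0.0, 0.0, -1.0]]
contact_force: [0.5, 0.0, -0.1]
grip_width: 0.0379
grip_force: 0.0
```

drive_tool --increments '[[[0,0,0],0,1],[[0,0,0],0,1],[[0,0,20],0,1],[[0,0,30],0,1],[[0,0,20],0,1]]'

```text
time_s: 15.78
tcp_pos: [0.5428, -0.0853, 0.1407]
ee_rot: [[-0.949, -0.314, -0.001], [-0.314, 0.949, 0.0], [0.001, 0.001, -1.0]]
contact_force: [-0.8, 0.9, -0.1]
grip_width: 0.0002
grip_force: 0.0
```

drive_tool --increments '[[[0,8,0],0,1],[[0,8,0],0,1],[[0,8,0],0,1],[[0,8,0],0,1],[[0,8,0],0,1]]'

```text
time_s: 16.4
tcp_pos: [0.5317, -0.0485, 0.1434]
ee_rot: [[-0.95, -0.313, 0.004], [-0.313, 0.95, -0.002], [-0.003, -0.003, -1.0]]
contact_force: [2.2, -5.1, 4.4]
grip_width: 0.0009
grip_force: 2.5
```

```bash
python3 -c "
from h import *
go(b2w(0,0,.14)); ang('g.png')"
```

```text
16.4 [ 0.5317 -0.0485  0.1434] [[-0.95, -0.313, 0.004], [-0.313, 0.95, -0.002], [-0.003, -0.003, -1.0]] [ 2.16 -5.12  4.43] 0.0009027399644880294 2.498319111764431
tool mm [-0.1 92.1  3.1] tcp in binder [ -0.  -92.1 143.4] yaw err deg 0.0773891700422098
[([6.9, -65.7, 166.4], 0.91), ([105.2, -416.5, -0.9], 0.66)]
[([1.2, -66.6, 167.7], 0.68)]
```

drive_tool --increments '[[[0,10,0],0,1],[[0,10,0],0,1],[[0,10,0],0,1],[[0,10,0],0,1],[[0,10,0],0,1]]'

```text
time_s: 17.23
tcp_pos: [0.5147, 0.0002, 0.1417]
ee_rot: [[-0.95, -0.313, -0.001], [-0.313, 0.95, 0.0], [0.0, 0.0, -1.0]]
contact_force: [-0.6, -1.9, 1.8]
grip_width: 0.0006
grip_force: 1.0
```

drive_tool --increments '[[[0,10,0],0,1],[[0,10,0],0,1],[[0,10,0],0,1],[[0,10,0],0,1],[[0,10,0],0,1]]'

```text
time_s: 17.85
tcp_pos: [0.4991, 0.0474, 0.1416]
ee_rot: [[-0.95, -0.313, -0.001], [-0.313, 0.95, -0.0], [0.001, 0.0, -1.0]]
contact_force: [1.6, -2.0, -1.1]
grip_width: 0.0004
grip_force: 0.9
```

drive_tool --increments '[[[0,10,0],0,1],[[0,10,0],0,1],[[0,10,0],0,1],[[0,10,0],0,1],[[0,10,0],0,1]]'

```text
time_s: 18.48
tcp_pos: [0.4836, 0.095, 0.1419]
ee_rot: [[-0.95, -0.313, 0.0], [-0.313, 0.95, 0.0], [-0.0, -0.0, -1.0]]
contact_force: [0.2, -1.8, -0.8]
grip_width: 0.0003
grip_force: 0.6
```

```bash
python3 -c "
from h import *
go(b2w(0,.13,.04)); ang('g.png')"
```

```text
18.475 [0.4836 0.095  0.1419] [[-0.95, -0.313, 0.0], [-0.313, 0.95, 0.0], [-0.0, -0.0, -1.0]] [ 0.19 -1.8  -0.8 ] 0.0003498318639741301 0.5973333539441228
tool mm [ -1.1  70.8 101.9] tcp in binder [ -1.   59.2 141.9] yaw err deg 0.07868278626912684
[([6.9, 87.2, 153.2], 0.63)]
[]
```

View pics/g.png

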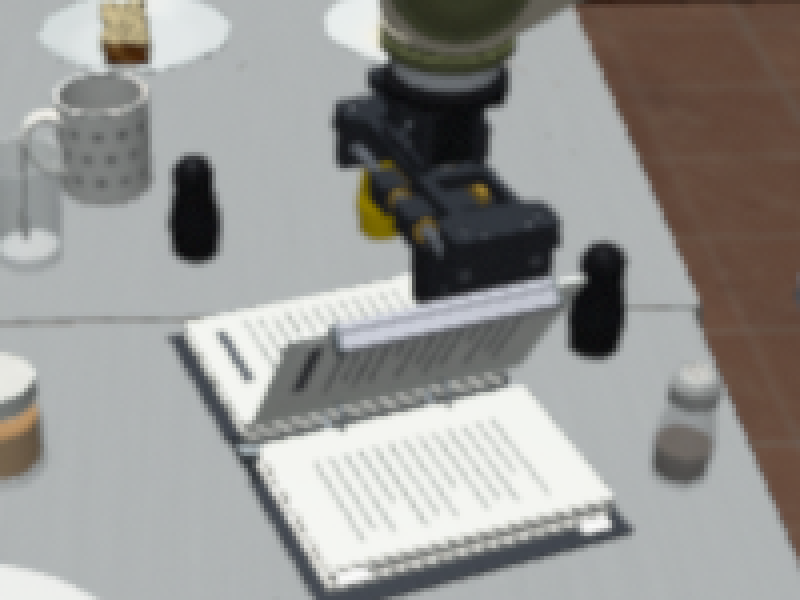

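drive_tool --increments '[[[0,9.5,6.7],0,1],[[0,8.9,7.4],0,1],[[0,8.2,8.2],0,1],[[0,7.6,8.8],0,1],[[0,6.8,9.4],0,1]]'

```text
time_s: 19.3
tcp_pos: [0.4706, 0.1338, 0.1006]
ee_rot: [[-0.95, -0.313, -0.0], [-0.313, 0.95, 0.0], [0.0, 0.0, -1.0]]
contact_force: [0.6, 0.5, 1.5]
grip_width: 0.0003
grip_force: 0.5
```

drive_tool --increments '[[[0,6,9.9],0,1],[[0,5.1,10.4],0,1],[[0,4.2,10.8],0,1],[[0,3.3,11.1],0,1],[[0,2.4,11.3],0,1]]'

```text
time_s: 19.92
tcp_pos: [0.4642, 0.1533, 0.047]
ee_rot: [[-0.95, -0.313, -0.0], [-0.313, 0.95, -0.0], [0.0, 0.0, -1.0]]
contact_force: [0.8, 0.6, 0.5]
grip_width: 0.0007
grip_force: 0.4
```

```bash
python3 -c "
from h import *
go(b2w(0,.13,.028)); ang()"
```

```text
19.925 [0.4642 0.1533 0.047 ] [[-0.95, -0.313, -0.0], [-0.313, 0.95, -0.0], [0.0, 0.0, -1.0]] [0.81 0.56 0.49] 0.0007028410280997336 0.41852466529235244
tool mm [-1.2  9.3 19. ] tcp in binder [ -1.2 120.7  47. ] yaw err deg 0.07960810530427409
[([5.5, 153.3, 39.8], 0.89)]
[]
```

Press down the rest, slowly, until the force shows.

drive_tool --increments '[[[0,1,8],0,1],[[0,0,5],0,1],[[0,0,3],0,1],[[0,0,2],0,1],[[0,0,1],0,1]]'

```text
time_s: 20.75
tcp_pos: [0.464, 0.1542, 0.0288]
ee_rot: [[-0.95, -0.313, -0.0], [-0.313, 0.95, 0.0], [0.0, 0.0, -1.0]]
contact_force: [-0.2, 1.0, 0.9]
grip_width: 0.0012
grip_force: 0.4
```

drive_tool --increments '[[[0,0,0.5],0,1],[[0,0,0],0,1]]'

```text
time_s: 21.0
tcp_pos: [0.464, 0.1542, 0.0284]
ee_rot: [[-0.95, -0.313, -0.0], [-0.313, 0.95, -0.0], [0.0, 0.0, -1.0]]
contact_force: [-1.6, 0.5, 1.9]
grip_width: 0.0007
grip_force: 1.0
```

drive_tool --increments '[[[0,0,0.7],0,1],[[0,0,0.7],0,1],[[0,0,0],0,1]]'

```text
time_s: 21.38
tcp_pos: [0.4641, 0.1542, 0.0282]
ee_rot: [[-0.95, -0.313, 0.0], [-0.313, 0.95, -0.0], [-0.0, -0.0, -1.0]]
contact_force: [-8.5, -1.4, 18.6]
grip_width: 0.0003
grip_force: 9.4
```

drive_tool --increments '[[[0,0,0],0,1],[[0,0,-20],0,1],[[0,0,-40],0,-1],[[0,0,-50],0,-1],[[0,0,-10],0,-1]]'

```text
time_s: 22.0
tcp_pos: [0.4652, 0.1542, 0.1496]
ee_rot: [[-0.95, -0.313, 0.005], [-0.313, 0.95, 0.0], [-0.005, -0.001, -1.0]]
contact_force: [0.6, 0.3, -0.4]
grip_width: 0.0285
grip_force: 0.0
```

```bash
python3 -c "
from h import *
p,X=cloud('side'); cams.camera('wrist')
print([(np.round(r['location'],4).tolist(),round(r['confidence'],2)) for r in nets.tip_of('salt_shaker','wrist')])
print([(np.round(w2b(r['location'])*1000,1).tolist(),round(r['confidence'],2)) for r in nets.tip_of('card_back','wrist')+nets.tip_of('card_edge','wrist')])
p,X=cloud('top')
for by in (.03,.06,.1,.13,.155):
  q=b2w(.085,by,0)[:2]; m=np.hypot(X[...,0]-q[0],X[...,1]-q[1])<.006; print(by,np.nanmedian(X[m][:,2]))
go([.307,.099,.15])"
```

```text
[([0.486, -0.2424, 0.0001], 0.93), ([0.3366, -0.0591, 0.0026], 0.88), ([0.3114, 0.0945, 0.0021], 0.63), ([0.6391, -0.2097, -0.0023], 0.56)]
[([7.4, 81.1, 29.1], 0.63), ([0.5, 156.3, 13.4], 0.9)]
0.03 0.02626497617347716
0.06 0.027894884017559525
0.1 0.027334332663782795
0.13 0.02687245496290425
0.155 nan
22.3 [0.4635 0.1541 0.1455] [[-0.95, -0.313, -0.003], [-0.313, 0.95, -0.0], [0.002, 0.001, -1.0]] [ 0.25 -0.34  0.77] 0.051966590647779594 0.0
tool mm [165.9  -3.3  -4. ] tcp in binder [ -1.7 121.7 145.5] yaw err deg 0.07798265948497374
  return np.nanmean(a, axis, out=out, keepdims=keepdims)
```

drive_tool --increments '[[[33,0,0],0,-1],[[33,-1,0],0,-1],[[33,-1,0],0,-1],[[33,-1,0],0,-1],[[34,0,0],0,-1]]' --squeeze 15

```text
time_s: 22.92
tcp_pos: [0.306, 0.0991, 0.1461]
ee_rot: [[-0.95, -0.313, -0.002], [-0.313, 0.95, 0.0], [0.002, 0.001, -1.0]]
contact_force: [-0.1, -0.7, -0.5]
grip_width: 0.088
grip_force: 0.0
```

drive_tool --increments '[[[0,0,0],0,-1],[[0,0,40],0,-1],[[0,0,40],0,-1],[[0,0,25],0,-1],[[0,0,0],0,-1]]'

```text
time_s: 23.55
tcp_pos: [0.3068, 0.0995, 0.0407]
ee_rot: [[-0.95, -0.313, -0.004], [-0.313, 0.95, 0.0], [0.004, 0.002, -1.0]]
contact_force: [0.8, 0.2, 1.1]
grip_width: 0.0883
grip_force: 0.0
```

drive_tool --increments '[[[0,0,0],0,1],[[0,0,0],0,1],[[0,0,0],0,1],[[0,0,0],0,1],[[0,0,0],0,1]]'

```text
time_s: 24.18
tcp_pos: [0.3074, 0.0993, 0.042]
ee_rot: [[-0.95, -0.313, 0.0], [-0.313, 0.95, -0.0], [-0.0, -0.0, -1.0]]
contact_force: [-0.3, -0.3, -0.3]
grip_width: 0.0402
grip_force: 0.2
```

drive_tool --increments '[[[0,0,0],0,1],[[0,0,0],0,1]]'

```text
time_s: 24.42
tcp_pos: [0.3074, 0.0993, 0.042]
ee_rot: [[-0.95, -0.313, 0.0], [-0.313, 0.95, -0.0], [-0.0, -0.0, -1.0]]
contact_force: [1.0, -0.6, 1.9]
grip_width: 0.0376
grip_force: 14.9
```

drive_tool --increments '[[[0,0,-10],0,1],[[0,0,-30],0,1],[[0,0,-40],0,1],[[-20,-5,0],0,1],[[-30,-7,0],0,1]]'

```text
time_s: 25.05
tcp_pos: [0.359, 0.1037, 0.123]
ee_rot: [[-0.95, -0.313, 0.002], [-0.313, 0.95, 0.0], [-0.001, -0.0, -1.0]]
contact_force: [0.9, -0.1, -0.4]
grip_width: 0.0375
grip_force: 14.7
```

drive_tool --increments '[[[-30,-7,0],0,1],[[-30,-7,0],0,1],[[-30,-6,0],0,1],[[-25,-5,0],0,1],[[0,0,0],0,1]]'

```text
time_s: 25.68
tcp_pos: [0.4761, 0.1159, 0.1221]
ee_rot: [[-0.95, -0.313, -0.0], [-0.313, 0.95, 0.0], [0.0, 0.0, -1.0]]
contact_force: [-1.2, 0.1, -0.3]
grip_width: 0.0375
grip_force: 14.7
```

```bash
python3 -c "
from h import *
go(b2w(0,.082,.07))"
```

```text
25.675 [0.4761 0.1159 0.1221] [[-0.95, -0.313, -0.0], [-0.313, 0.95, 0.0], [0.0, 0.0, -1.0]] [-1.19  0.06 -0.29] 0.037497368136759655 14.714086103740556
tool mm [-1.6  0.5 52.1] tcp in binder [ -1.6  81.5 122.1] yaw err deg 0.08476710287742151
```

drive_tool --increments '[[[0,0,25],0,1],[[0,0,18],0,1],[[0,0,6],0,1],[[0,0,2],0,1],[[0,0,0],0,1]]'

```text
time_s: 26.3
tcp_pos: [0.4757, 0.1159, 0.0715]
ee_rot: [[-0.95, -0.313, 0.001], [-0.313, 0.95, 0.0], [-0.001, -0.0, -1.0]]
contact_force: [-0.4, -0.1, -1.3]
grip_width: 0.0374
grip_force: 14.7
```

drive_tool --increments '[[[0,0,0.8],0,1],[[0,0,0],0,1]]'

```text
time_s: 26.55
tcp_pos: [0.4757, 0.1159, 0.0703]
ee_rot: [[-0.95, -0.313, 0.0], [-0.313, 0.95, -0.0], [-0.0, -0.0, -1.0]]
contact_force: [-0.4, -0.4, -1.6]
grip_width: 0.0374
grip_force: 14.7
```

drive_tool --increments '[[[0,0,0.7],0,1],[[0,0,0],0,1]]'

```text
time_s: 26.8
tcp_pos: [0.4759, 0.1159, 0.07]
ee_rot: [[-0.95, -0.313, 0.001], [-0.313, 0.95, 0.0], [-0.001, -0.0, -1.0]]
contact_force: [-2.0, 0.3, 5.4]
grip_width: 0.0373
grip_force: 15.2
```

drive_tool --increments '[[[0,0,0.5],0,1],[[0,0,0],0,1]]'

```text
time_s: 27.05
tcp_pos: [0.4761, 0.1159, 0.0699]
ee_rot: [[-0.95, -0.313, 0.001], [-0.313, 0.95, 0.0], [-0.001, -0.0, -1.0]]
contact_force: [-2.4, -0.3, 10.6]
grip_width: 0.0376
grip_force: 15.5
```

In contact; release and rise.

drive_tool --increments '[[[0,0,-0.7],0,1],[[0,0,0],0,-1],[[0,0,0],0,-1],[[0,0,0],0,-1],[[0,0,0],0,-1]]'

```text
time_s: 27.68
tcp_pos: [0.4756, 0.1159, 0.0696]
ee_rot: [[-0.95, -0.313, -0.0], [-0.313, 0.95, 0.0], [0.0, 0.0, -1.0]]
contact_force: [0.1, -0.2, -0.0]
grip_width: 0.0754
grip_force: 0.0
```

drive_tool --increments '[[[0,0,0],0,-1],[[0,0,-20],0,-1],[[0,0,-40],0,-1],[[0,0,-50],0,-1],[[0,0,-20],0,-1]]'

```text
time_s: 28.3
tcp_pos: [0.4763, 0.1159, 0.2023]
ee_rot: [[-0.95, -0.313, 0.004], [-0.313, 0.95, 0.0], [-0.004, -0.001, -1.0]]
contact_force: [0.0, 0.6, -0.7]
grip_width: 0.0884
grip_force: 0.0
```

```bash
python3 -c "
from h import *
ang('k.png'); cams.camera('wrist'); print([np.round(w2b(r['location'])*1000,1).tolist() for r in nets.tip_of('salt_shaker','wrist')])"
```

```text
[([3.2, 149.2, 16.9], 0.71)]
[([1.6, 154.4, 21.0], 0.88)]
[[50.7, -277.8, -0.6], [-186.3, -41.3, 1.1], [-106.3, -266.9, 0.1], [-0.1, 77.7, 31.2]]
```

View pics/k.png

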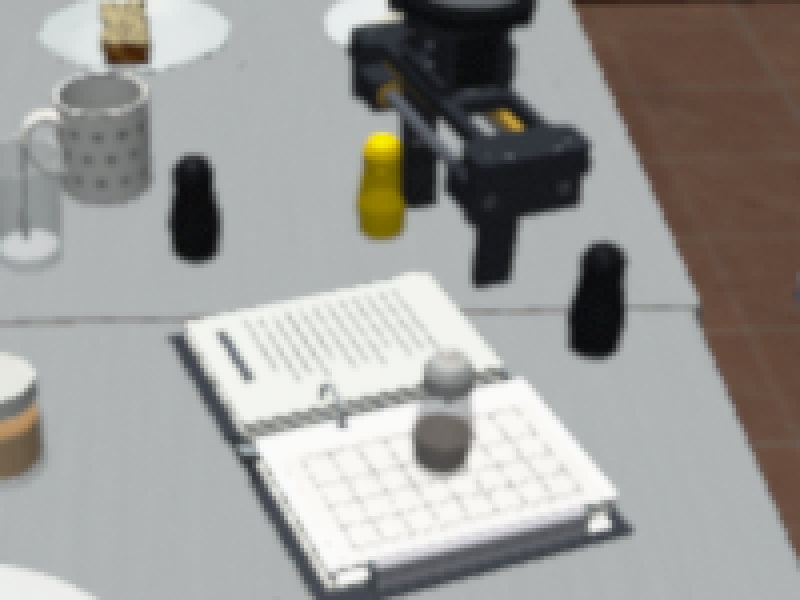

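The picture shows the card flat, back face up. The shaker stands upright near its middle, at about (442,440), and the gripper is clear.

```bash
python3 -c "
from h import *
print(workorder.job_done())"
```

```text
the job is handed in; nothing more can be done
None
```

The card lies flat on the left-hand pile, back face up, with the salt shaker upright near its middle; the job was handed in at about 28 s, but the hand-in call gave no verdict.

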